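Square up a clamp block and show its sole to the inspection camera

TASK

Square up the long tubing clamp block on the locating plate, its far long side against both pins there and its left end against the third pin, then pick it up and show its steel sole to the tilted inspection camera: hold the block's centre in the air 120 mm straight out from the lens, sole squarely facing the lens and its long side parallel to the two light bars (either way round). Finish while holding it there, still; do not touch the camera, and leave the other parts on the bench where they are.

Things in the scene. Friction and masses are not known exactly. Their poses are not given: they have to be found in the camera images.
- block_center (a point): The long tubing clamp block: grey plastic, 40 (x) x 96 (y) x 30 (z) mm, 0.15 to 0.31 kg, steel sole 4 mm thick underneath, two tube channels (8 mm wide, 10 deep) across its top at y = +-22 mm; flat sides. Starts loose and skewed on the locating plate, 20 to 45 mm short of the pins both ways. This point: its centre, 15 mm above its underside; y along its length, z out of its top.
- fixture: The locating plate: fixed flat aluminium, 160 (x) x 200 (y) x 8 mm, on the left or right half of the bench, turned a little. Origin under its middle; x away from the robot, y left. Three dark steel pins, 10 mm in diameter, stand 16 mm tall on it: two at x = 55 mm, y = -16 and 60 mm (far side, 66 mm clear between them for a finger), one at x = 30, y = 75 mm (left end).
- home (a point): Where the block's centre lies when the block sits on the plate touching all three pins, its axes then parallel to these (either way round): x = 30, y = 22 mm from the plate's middle, 15 mm above the plate's top and 23 mm above the bench. Axes as the plate's. The two far pins are at x = +25, y = +-38 mm from here, the end pin at x = 0, y = +53 mm.
- view_point (a point): An empty point in the air, 120 mm straight out from the lens, where the block's centre is to be held. z: the viewing axis, out from the lens, up and leaning towards the robot; y: level, parallel to the light bars; x: square to them, away from the robot and upward. The block's z should lie along this z and its y along this y (either way round).
- lens (a point): Middle of the camera's lens, in the flat top of its tilting head: a dark grey box 90 (x) x 90 (y) x 36 (z) mm, with a round glass lens in a black ring 42 mm wide and two pale light bars, 78 mm long along y, 34 mm either side of it in x. Axes as view_point's. The head's pivot is 18 mm below this point along z, 58 mm above the bench, level along y.
- camera: The inspection camera's fixed grey stand: base 110 (x) x 130 (y) x 12 mm with two upright cheeks, 72 mm tall, 118 mm over their outsides, between which the head tilts. It stands on the half of the bench that the plate does not, turned a little. Origin under its middle; x away from the robot, y left.
- cam_head (a joint): Tilt of the camera's head in rad: 0 looks straight up, growing as it leans towards the robot. It starts between 0.2 and 0.55 and is stiff; it is to be left alone.
- short_block_center (a point): Bystander: a short clamp block like the long one, 40 (x) x 50 (y) x 30 (z) mm, standing on the bench; this is its centre.
- roller_center (a point): Bystander: an aluminium pump roller like a small spool, 44 mm in diameter, 30 mm tall, standing on the bench; this is its centre.
- screwdriver_grip (a point): Bystander: a black-handled screwdriver 170 mm long lying on the bench; this point is on its handle, x towards the blade.
- jar: Bystander: a closed amber jar with a white cap 48 mm in diameter, 60 mm tall, standing on the bench; origin at the centre of its underside.

How it is judged (in metres and radians):
On the way:
1. The long block sits flat on the plate against all three pins: its centre within 3 mm of its home in x, y and height, its length within 0.05 rad of parallel to the pins (x of block_center in the frame of home between -0.003 and 0.003 m and y of block_center in the frame of home between -0.003 and 0.003 m and z of block_center in the frame of home below 0.003 m and angle between the y axis of block_center and the y axis of home, either way round below 0.05 rad), for 0.2 s.
At the end, for the whole second after the job is handed in: The long block, gripped and touching neither plate nor camera, is held still (under 20 mm/s), top side up and over 120 mm above the bench, its centre within 15 mm of the view point, its z within 0.17 rad of the viewing axis and its length within 0.17 rad of parallel to the light bars (distance between block_center and view_point below 0.015 m and angle between the z axis of block_center and the z axis of view_point, either way round below 0.17 rad and angle between the y axis of block_center and the y axis of view_point, either way round below 0.17 rad and angle between block_center's own z axis and vertical below 1 rad and height (world z) of block_center above 0.12 m and contact force between the fingers and block above 1 N and contact force between block and fixture below 0.1 N and contact force between block and camera below 0.1 N and linear speed of block below 0.02 m/s); the arm keeps its last pose, push and grip.
It fails at once if a bystander part is moved more than 15 mm (distance of any of short_block_center, roller_center, screwdriver_grip, jar from where it was at the start of the episode above 0.015 m).
It fails at once if the camera is touched with more than 2 N, or its head is turned by more than a hair (contact force between camera and anything else above 2 N or distance of view_point from where it was at the start of the episode above 0.006 m).
It also fails if it takes over 72 s, if anything falls off the work surface, if the arm or the gripper's body presses on something with over 40 N, if the wrist force passes 120 N, or if a joint passes its speed limit or range.

ROBOT

A 7-joint arm with a two-finger parallel gripper is mounted at the origin on the work surface. World frame = base frame: x ahead of the robot, y to its left, z up, the work surface at z = 0. Lengths are in mm, angles in rad, forces in N, time in s.
With the tool pointing down it reaches from about 400 to 875 mm from the base axis. Payload 4.4 kg.
Tool frame: the origin (TCP) lies midway between the tips of the shut fingers; the grasp point (between the pads) lies 19 mm behind it; z points along the fingers, y is the direction in which the jaws open and shut (so a half turn about z gives the same grasp; the last joint's range is limited). The gripper opens to 85 mm and grips with 20 to 120 N. Pads are 22 mm wide; open, the fingers measure 114 mm over their backs; the gripper's body (76 mm by 85 mm) begins 54 mm behind the grasp point. The pads swing forward as they close: fully open they stand 13 mm farther back than shut.
Start: joints at [-1.383, 0.628, 0.038, 1.517, -0.027, 0.996, -0.02], TCP at [163.179, 629.198, 231.313] pointing down, gripper open.
Joint ranges: [-3.06, 3.06], [-0.37, 2.12], [-1.25, 1.32], [0.18, 2.47], [-1.1, 4.24], [0.23, 1.98], [-2.94, 2.94]. Speed limits (rad/s): [2.57, 2.57, 3.14, 3.14, 3.14, 3.14, 3.14].

INTERFACE

Orientations are given as [roll, pitch, yaw] about the fixed x, y, z axes, in that order (R = Rz(yaw) Ry(pitch) Rx(roll)).
In Python, from cell import ctrl, vision gives the robot as it stands.
- The arm moves only by the tool play_rows, never from a script. Its arguments are lists of equal length, an entry for each row: "slide": the shift along the tool's x, y, z in mm, a list of three; "turn": the turn about the tool's z in rad; "fingers": the opening, from 0 (shut) to 1 (fully open). A call has 1 to 5 rows; each row is the pose to reach, as a shift and turn from the pose measured when the call began, along the tool's axes at that moment; what a row does not reach only later rows make up. A row lasts 1/8 s, in which the tool goes at most 62.5 mm and 10.7 degrees, less where a joint would pass 70% of its speed; a pose out of reach is approached as far as the arm can. A call with a gripper value outside its range is refused whole. The fingers move at their own pace and stop on an object; the grip force is fixed at half the most. Time passes only in rows, so rows that repeat a pose let the fingers close. It gives the time, the measured TCP pose, the force and the opening at its end, in the units of the state.
- ctrl.read_state(): the state, without advancing time (a new reading comes with each control period).
- vision.get_image(name): name is "side" or "top" or "wrist"; returns (picture, depth): 420x560x3 uint8, blue, green, red; 420x560 float32, mm along the optical axis (not along the pixel's ray), 0 where there is no reading.
- vision.camera_params(name): a dict with "fx", "fy", "cx", "cy" (pixels), "position" and "rotation" of the camera in the world. Camera axes: x right, y up, looking along -z (the intrinsics and any distortion apply to the point x, -y, -z); pixel columns grow to the right and rows downward; lengths in mm; the calibration is good to about 2 mm. The wrist camera is an equidistant fisheye: a pixel r from the principal point sees the ray r / f radians off the axis. A picture is of the moment at which its call begins: read the wrist's pose just before it. camera_params takes no time and is no camera call; for the wrist camera it gives the pose at the moment of the call.
- ctrl.finish_job(): hands the job in, once; it reports no verdict.
The state is a dict: "clock": time; "qpos": joint angles; "qd": joint speeds; "tau": joint torques, N m; "eef_pos": TCP position; "tool_rot": TCP orientation; "force": force on the tool from outside, world axes, zero at the start; "torque": the same for the moment, N m; "width": finger opening in mm.
Only numpy, scipy, OpenCV 4.12 (cv2) and the standard library are available. Lean on these libraries where they do the work, as an engineer would, in place of code of your own. Each camera call takes 0.05 s, during which the arm holds its last target.

## Working session

There is one attempt and no reset: what is moved stays moved. The work goes in short steps, Python scripts to look and compute and a tool call to move; the robot and the scene stay as the last step left them, time stands still between calls to the robot, and variables do not carry over. Pictures are saved under pics/ and viewed, and the job is handed in when it is done.

Besides the shell and the picture viewer there is one more tool, called after "Request:" as name(argument=value, ...) on one line, values as JSON. play_rows: Moves the arm, as the interface text tells. Its arguments: {"type":"object","properties":{"slide":{"type":"array"},"turn":{"type":"array"},"fingers":{"type":"array"}},"required":["slide","turn","fingers"]}

```bash
ls; mkdir -p pics; python3 - <<'E'
from cell import ctrl, vision
import cv2,numpy as np
print(ctrl.read_state())
for n in ["side","top","wrist"]:
    p=vision.camera_params(n);print(n,p)
    im,d=vision.get_image(n);cv2.imwrite(f"pics/{n}0.png",im);np.save(f"pics/{n}0.npy",d)
E
```

```text
pics
{'clock': 0.0, 'qpos': array([-1.38275456,  0.62935656,  0.03847391,  1.51834364, -0.02701706,
        0.99632445, -0.01999863]), 'qd': array([-1.37695789e-03,  5.96107689e-04,  8.55141420e-04,  3.73248604e-04,
       -2.22162387e-04,  7.49478444e-04,  3.07937475e-05]), 'tau': array([ 1.09604612e-04, -5.63400078e+01,  1.22632228e+00, -1.93445027e+01,
        1.10431243e-02,  1.03670906e-02, -7.50358335e-07]), 'eef_pos': array([163.05969652, 628.57274823, 230.39071718]), 'tool_rot': array([-3.13967979e+00,  2.99774892e-05,  2.88771770e+00]), 'force': array([-0.18559386, -0.59485955,  0.31324072]), 'torque': array([-0.03389667,  0.02831669, -0.01220118]), 'width': 85.18801133076937}
side {'fx': 381.5786439519725, 'fy': 381.5786439519725, 'cx': 280.0023603903008, 'cy': 206.8474465419633, 'position': array([ 499.13502379, -383.94908377,  626.26235261]), 'rotation': array([ 0.68238572, -0.00346003, -0.35564978])}
top {'fx': 407.6065635205405, 'fy': 407.6065635205405, 'cx': 278.3750145205571, 'cy': 209.12591002106691, 'position': array([ 513.10985754,   -4.77083306, 1047.0726789 ]), 'rotation': array([ 0.14944353, -0.01746385, -1.56216018])}
wrist {'fx': 325.19226210127806, 'fy': 325.19226210127806, 'cx': 279.043671586734, 'cy': 212.23959052141817, 'position': array([ 86.55658921, 648.12221291, 373.76561802]), 'rotation': array([-0.31295495,  0.00208183,  1.31618083])}
```

View pics/top0.png

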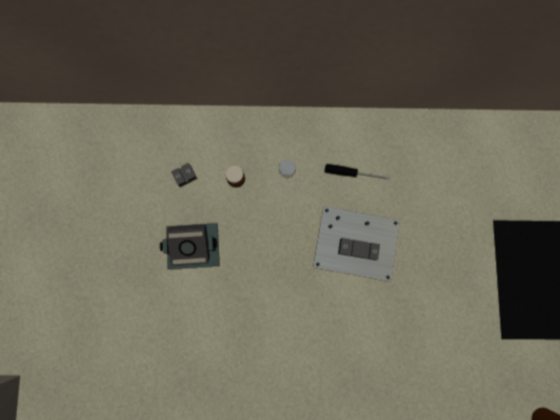

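View pics/side0.png

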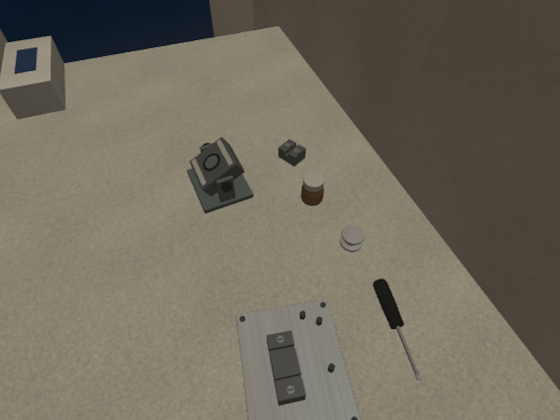

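View pics/wrist0.png

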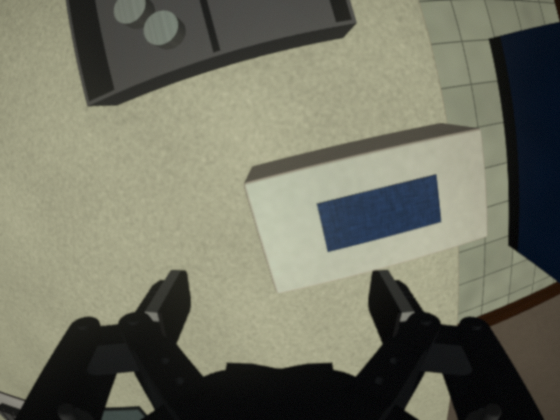

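```bash
cat > h.py <<'E'
import cv2,numpy as np
from scipy.spatial.transform import Rotation as Rn
def ray(p,u,v,fish=False):
    x=(u-p['cx'])/p['fx'];y=(v-p['cy'])/p['fy']
    R=Rn.from_euler('xyz',p['rotation']).as_matrix()
    if fish:
        r=np.hypot(x,y); s=np.sin(r)/r if r>1e-9 else 1
        d=np.array([x*s,-y*s,-np.cos(r)])
    else: d=np.array([x,-y,-1.])
    return np.array(p['position']),R@d
def at_z(p,u,v,z,fish=False):
    o,d=ray(p,u,v,fish); return o+d*(z-o[2])/d[2]
def at_d(p,u,v,dep,fish=False):
    o,d=ray(p,u,v,fish)
    R=Rn.from_euler('xyz',p['rotation']).as_matrix()
    k=-(R.T@d)[2]
    return o+d*dep/k
def proj(p,P,fish=False):
    R=Rn.from_euler('xyz',p['rotation']).as_matrix()
    c=R.T@(np.asarray(P,float)-p['position']); c=np.array([c[0],-c[1],-c[2]])
    if fish:
        rho=np.hypot(c[0],c[1]);t=np.arctan2(rho,c[2]);q=c[:2]/max(rho,1e-9)*t
    else: q=c[:2]/c[2]
    return np.array([p['cx']+p['fx']*q[0],p['cy']+p['fy']*q[1]])
E
python3 - <<'E'
from h import *
im=cv2.imread('pics/top0.png')
def crop(r0,r1,c0,c1,s,n):
    a=cv2.resize(im[r0:r1,c0:c1],None,fx=s,fy=s,interpolation=cv2.INTER_CUBIC)
    a=cv2.convertScaleAbs(a,alpha=1.6,beta=10);cv2.imwrite(n,a)
crop(195,295,305,405,6,'pics/tp.png');crop(150,280,150,250,4.5,'pics/tc.png')
from cell import vision
p=vision.camera_params('top');d=np.load('pics/top0.npy')
for n,u,v in [('plate',330,265),('block',358,250),('head',200,240),('bench',260,300),('jar',235,174),('roller',287,167),('short',184,174),('sd',340,170)]:
    print(n,d[v,u],at_d(p,u,v,d[v,u]).round(1))
im=cv2.imread('pics/side0.png');crop(120,220,170,270,6,'pics/sc.png')
E
```

```text
plate 1032.4761 [ 528.2 -153.6    7.5]
block 1008.9344 [ 565.1 -219.1   37.9]
head 963.55853 [582.9 164.3  80.3]
bench 1025.1525 [439.5  22.5  -1.3]
jar 1011.8881 [749.2  87.7  57.7]
roller 1048.9308 [776.8 -42.5  26.5]
short 1050.0009 [757.  222.5  18.2]
sd 1054.1355 [ 771.6 -179.8   22.7]
```

View pics/tp.png

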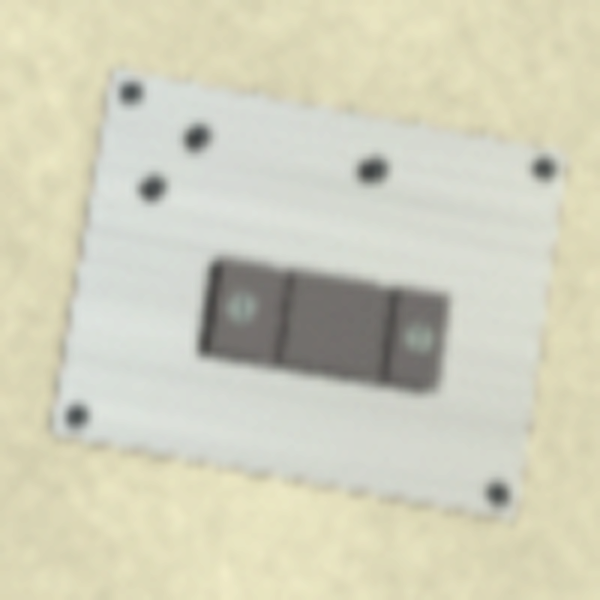

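View pics/tc.png

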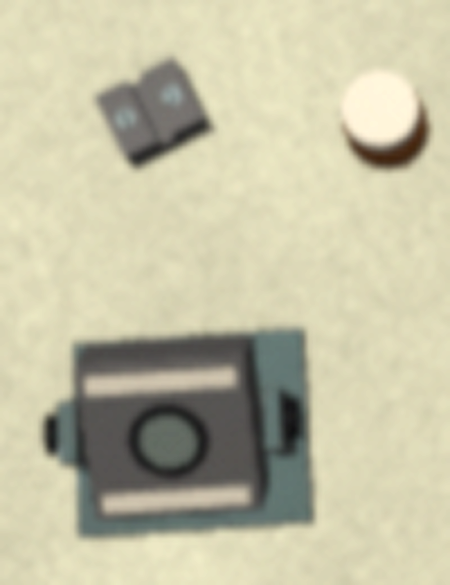

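View pics/sc.png

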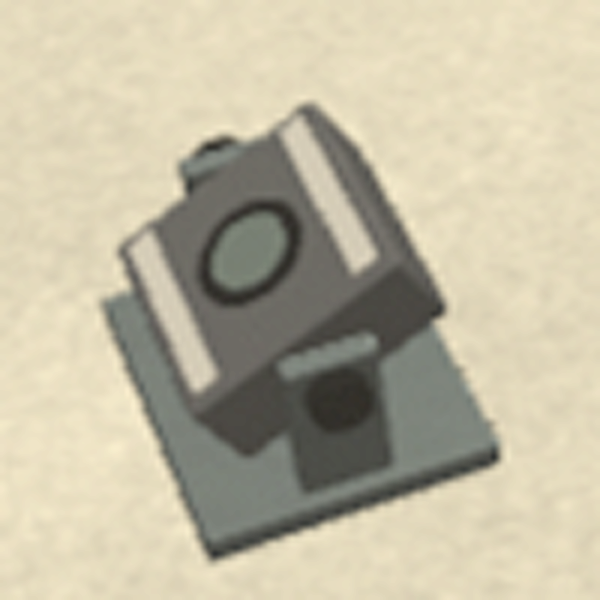

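```bash
cat > m1.py <<'E'
from h import *
from cell import vision
p=vision.camera_params('top');d=np.load('pics/top0.npy')
def up(c,s,o): return (c[0]+.5)/s-.5+o[0],(c[1]+.5)/s-.5+o[1]
def fit(L,W): # L local, W world
    L=np.array(L);W=np.array(W)
    a=L-L.mean(0);b=W-W.mean(0)
    th=np.arctan2((a[:,0]*b[:,1]-a[:,1]*b[:,0]).sum(),(a*b).sum())
    R=np.array([[np.cos(th),-np.sin(th)],[np.sin(th),np.cos(th)]])
    t=W.mean(0)-R@L.mean(0)
    return th,t,(L@R.T+t-W)
o=(305,195)
C=[at_z(p,*up(c,6,o),8)[:2] for c in [(113,68),(568,152),(515,522),(53,432)]]
th,t,r=fit([(80,100),(80,-100),(-80,-100),(-80,100)],C);print('plate corners',th,t,r.round(1))
Pn=[at_z(p,*up(c,6,o),24)[:2] for c in [(199,134),(373,167),(153,185)]]
th2,t2,r2=fit([(55,60),(55,-16),(30,75)],Pn);print('pins',th2,t2,r2.round(1))
B=[at_z(p,*up(c,6,o),38)[:2] for c in [(217,258),(448,293),(437,391),(210,355)]]
thb,tb,rb=fit([(20,48),(20,-48),(-20,-48),(-20,48)],B);print('block',thb,tb,rb.round(1))
o=(150,150)
C=[at_z(p,*up(c,4.5,o),12)[:2] for c in [(75,343),(303,330),(313,522),(80,536)]]
thc,tc,rc=fit([(55,65),(55,-65),(-55,-65),(-55,65)],C);print('cam base',thc,tc,rc.round(1))
# head plane
for n in('top','side'):
    q=vision.camera_params(n);dd=np.load(f'pics/{n}0.npy')
    if n=='top': poly=np.array([up(c,4.5,o) for c in[(95,365),(238,360),(250,490),(105,500)]])
    else: poly=np.array([up(c,6,(170,120)) for c in[(135,255),(300,120),(385,265),(210,385)]])
    m=np.zeros(dd.shape,np.uint8);cv2.fillPoly(m,[poly.round().astype(np.int32)],1)
    P=np.array([at_d(q,u,v,dd[v,u]) for v,u in zip(*np.nonzero(m)) if dd[v,u]>0])
    c=np.median(P,0);
    for _ in range(5):
        k=P
        U,S,V=np.linalg.svd(P-P.mean(0));nn=V[2]*np.sign(V[2][2]);res=(P-P.mean(0))@nn;P=P[abs(res)<max(3,2*res.std())]
    print(n,len(P),P.mean(0).round(1),nn.round(3),'tilt',np.arccos(nn[2]),'az',np.arctan2(-nn[1],-nn[0]),res.std())
    cc=up((170,440),4.5,o) if n=='top' else up((249,252),6,(170,120))
    oo,dr=ray(q,*cc);s=((P.mean(0)-oo)@nn)/(dr@nn);L=oo+dr*s;print(' lens',L.round(1),'pivot z',(L-18*nn).round(1),'view',(L+120*nn).round(1))
    bars=[((84,383),(237,377)),((102,502),(250,494))] if n=='top' else [((291,125),(366,265)),((140,240),(205,385))]
    for b in bars:
        pts=[]
        for e in b:
            oo,dr=ray(q,*up(e,*( (4.5,o) if n=='top' else (6,(170,120)))));pts.append(oo+dr*((P.mean(0)-oo)@nn)/(dr@nn))
        v=pts[1]-pts[0];print(' bar',v.round(1),np.linalg.norm(v).round(1),'dir',np.arctan2(v[0],-v[1]).round(3))
E
python3 m1.py
```

```text
plate corners -0.1758265148726348 [ 584.09735758 -222.30295631] [[ 0.9  0.2]
 [ 0.3 -0.9]
 [-0.2 -0.9]
 [-1.   1.6]]
pins -0.1777259273626627 [ 584.36309211 -220.91396799] [[ 0.1  0.6]
 [-0.1 -0.7]
 [ 0.   0.1]]
block -0.13931865647826436 [ 568.61446821 -222.2309564 ] [[-0.4 -0.8]
 [-0.2 -0.2]
 [ 0.5 -0.3]
 [ 0.   1.3]]
cam base 0.0726597873873695 [573.53080417 194.59670405] [[ 0.7  0.5]
 [ 1.4 -1. ]
 [-0.7 -0.1]
 [-1.3  0.6]]
top 900 [570.4 193.4  77.7] [-0.462 -0.033  0.886] tilt 0.4816324824822489 az 0.07037726735699618 1.3850873392489222
 lens [565.5 194.3  75.2] pivot z [573.8 194.9  59.3] view [510.1 190.4 181.6]
 bar [  4.  -79.   -0.8] 79.1 dir 0.051
 bar [  4.9 -78.3  -0.3] 78.4 dir 0.063
side 980 [568.4 193.5  75.3] [-0.462 -0.035  0.886] tilt 0.481944891981264 az 0.07585064441237663 1.0893259988790145
 lens [565.7 197.9  74.1] pivot z [574.  198.5  58.1] view [510.2 193.6 180.4]
 bar [  5.8 -76.4  -0. ] 76.7 dir 0.075
 bar [  5.6 -76.3  -0.1] 76.5 dir 0.073
```

```bash
cat > go.py <<'E'
import sys
from h import *
from cell import ctrl
s=ctrl.read_state()
R=Rn.from_euler('xyz',s['tool_rot']).as_matrix()
def go(x,y,z,yaw=None):
    d=R.T@(np.array([x,y,z])-s['eef_pos'])
    a=0
    if yaw is not None:
        Rt=Rn.from_euler('xyz',[np.pi,0,yaw]).as_matrix()
        M=R.T@Rt; a=np.arctan2(M[1,0]-M[0,1],M[0,0]+M[1,1])
    print('to',(x,y,z,yaw),'slide',d.round(1),'turn',round(a,3))
print('clock',s['clock'].__round__(2),'pos',s['eef_pos'].round(1),'rot',s['tool_rot'].round(3),'q',s['qpos'].round(3),'F',s['force'].round(1),'T',s['torque'].round(2),'w',round(s['width'],1),'toolz',R[:,2].round(3))
if len(sys.argv)>1:
    for a in sys.argv[1:]:
        v=[float(t) for t in a.split(',')]; go(*v)
E
python3 go.py 420,330,260,2.2 568,-222,220,1.432
```

```text
clock 0.15 pos [163.  628.7 230.6] rot [-3.14   0.     2.888] q [-1.383  0.629  0.038  1.518 -0.027  0.996 -0.02 ] F [0.1 0.2 0.6] T [ 0.01  0.05 -0.02] w 85.3 toolz [-0.    -0.001 -1.   ]
to (420.0, 330.0, 260.0, 2.2) slide [-323.7 -224.7  -29.1] turn 0.688
to (568.0, -222.0, 220.0, 1.432) slide [-605.6 -721.8   11.7] turn 1.456
```

Request:
play_rows(slide=[[-50, -35, -10], [-100, -70, -15], [-150, -105, -20], [-200, -140, -25], [-250, -175, -30]], turn=[0.15, 0.3, 0.45, 0.6, 0.7], fingers=[1, 1, 1, 1, 1])

```text
clock: 0.78
eef_pos: [362.1, 395.0, 261.0]
tool_rot: [-3.141, 0.001, 2.184]
force: [0.4, 1.4, -1.1]
width: 85.3
```

```bash
python3 go.py 500,100,260,1.8 568,-222,220,1.432
```

```text
clock 0.78 pos [362.1 395.  261. ] rot [-3.141e+00  1.000e-03  2.184e+00] q [-1.055  0.44   0.251  1.803 -0.133  0.916 -0.132] F [ 0.4  1.4 -1.1] T [-0.   -0.07  0.01] w 85.3 toolz [-0.    -0.001 -1.   ]
to (500.0, 100.0, 260.0, 1.8) slide [-320.6  -57.1    1.4] turn 0.384
to (568.0, -222.0, 220.0, 1.432) slide [-623.  -186.9   41.8] turn 0.752
```

Request:
play_rows(slide=[[-60, -10, 0], [-120, -20, 0], [-180, -30, 0], [-240, -40, 0], [-300, -50, 0]], turn=[0.1, 0.2, 0.3, 0.35, 0.4], fingers=[1, 1, 1, 1, 1])

```text
clock: 1.4
eef_pos: [494.5, 119.3, 261.4]
tool_rot: [-3.141, 0.001, 1.783]
force: [1.3, 0.5, 1.0]
width: 85.5
```

```bash
python3 go.py  568,-222,220,1.432
```

```text
clock 1.4 pos [494.5 119.3 261.4] rot [-3.141e+00  1.000e-03  1.783e+00] q [-0.576  0.413  0.401  1.875 -0.201  0.893  0.134] F [1.3 0.5 1. ] T [ 0.03 -0.07 -0.03] w 85.5 toolz [-0.    -0.001 -1.   ]
to (568.0, -222.0, 220.0, 1.432) slide [-349.1   -0.    41.7] turn 0.351
```

Request:
play_rows(slide=[[-62, 0, 5], [-124, 0, 15], [-186, 0, 25], [-248, 0, 35], [-310, 0, 41]], turn=[0.1, 0.2, 0.3, 0.35, 0.35], fingers=[1, 1, 1, 1, 1])

```text
clock: 2.02
eef_pos: [559.4, -183.2, 220.1]
tool_rot: [-3.141, 0.001, 1.433]
force: [1.0, 0.5, 1.1]
width: 85.3
```

```bash
python3 go.py  568,-222,220,1.432; python3 - <<'E'
from cell import vision
import cv2,numpy as np,pickle
p=vision.camera_params('wrist')
im,d=vision.get_image('wrist');cv2.imwrite('pics/w1.png',im);pickle.dump((p,d),open('pics/w1.pkl','wb'))
E
```

```text
clock 2.02 pos [ 559.4 -183.2  220.1] rot [-3.141e+00  1.000e-03  1.433e+00] q [-0.025  0.592  0.468  1.716 -0.323  0.912  0.438] F [1.  0.5 1.1] T [ 0.01 -0.08 -0.02] w 85.3 toolz [-0.001 -0.    -1.   ]
to (568.0, -222.0, 220.0, 1.432) slide [-37.2  13.8   0.1] turn 0.001
```

View pics/w1.png

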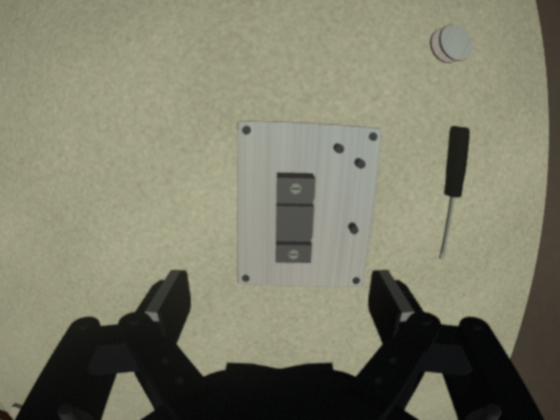

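```bash
python3 - <<'E'
import cv2
im=cv2.imread('pics/w1.png')
a=cv2.resize(im[115:295,225:390],None,fx=3.3,fy=3.3,interpolation=cv2.INTER_CUBIC);cv2.imwrite('pics/w1c.png',cv2.convertScaleAbs(a,alpha=1.6,beta=10))
E
```

```text
(no output)
```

View pics/w1c.png

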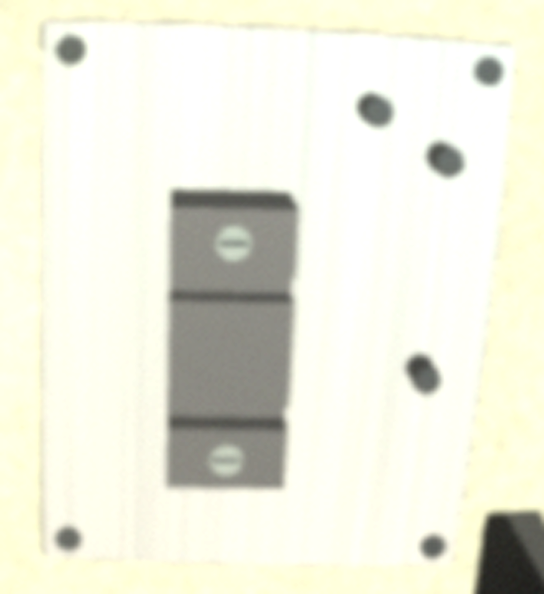

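```bash
python3 - <<'E'
from h import *
import pickle
exec(open('m1.py').read().split("o=(305")[0].split("p=vision")[0])
def fit(L,W):
    L=np.array(L);W=np.array(W)
    a=L-L.mean(0);b=W-W.mean(0)
    th=np.arctan2((a[:,0]*b[:,1]-a[:,1]*b[:,0]).sum(),(a*b).sum())
    R=np.array([[np.cos(th),-np.sin(th)],[np.sin(th),np.cos(th)]])
    t=W.mean(0)-R@L.mean(0)
    return th,t,(L@R.T+t-W)
p,d=pickle.load(open('pics/w1.pkl','rb'))
W=lambda c,z:at_z(p,(c[0]+.5)/3.3-.5+225,(c[1]+.5)/3.3-.5+115,z,True)[:2]
for nm,L,C,z in [('corners',[(80,100),(80,-100),(-80,-100),(-80,100)],[(512,45),(457,566),(44,557),(43,22)],8),
 ('pins',[(55,60),(55,-16),(30,75)],[(445,159),(423,374),(375,110)],16),
 ('block',[(20,48),(20,-48),(-20,-48),(-20,48)],[(297,208),(285,487),(167,486),(170,206)],38)]:
    th,t,r=fit(L,[W(c,z) for c in C]);print(nm,th,t,r.round(1).tolist())
    if nm=='block': b=(th,t)
    if nm=='pins':
        R=np.array([[np.cos(th),-np.sin(th)],[np.sin(th),np.cos(th)]]);print('home',R@[30,22]+t)
E
```

```text
corners -0.16820261084466648 [ 585.19971726 -222.26655707] [[1.7, 0.5], [-0.8, 0.1], [-0.0, -1.2], [-0.9, 0.5]]
pins -0.1741756165103927 [ 585.35728837 -222.43019831] [[-0.0, -0.1], [0.0, 0.2], [0.0, -0.1]]
home [ 618.71589876 -205.9619527 ]
block -0.1489620293199616 [ 570.12092306 -222.72672351] [[0.3, -0.0], [-0.0, 0.1], [-0.0, -0.1], [-0.3, 0.0]]
```

```bash
python3 go.py  569.5,-222.5,220,1.426  569.5,-222.5,11,1.426
```

```text
clock 2.08 pos [ 559.1 -195.5  220.3] rot [3.139 0.011 1.423] q [-0.015  0.596  0.477  1.711 -0.32   0.908  0.441] F [ 2.5 -7.9  1.1] T [-0.61 -0.16 -0.01] w 85.2 toolz [ 0.001 -0.011 -1.   ]
to (569.5, -222.5, 220.0, 1.426) slide [-25.2  14.2   0.6] turn -0.003
to (569.5, -222.5, 11.0, 1.426) slide [-23.   13.7 209.6] turn -0.003
```

Request:
play_rows(slide=[[-25, 14, 30], [-25, 14, 80], [-24, 14, 110], [-23, 14, 130], [-23, 14, 130]], turn=[0, 0, 0, 0, 0], fingers=[1, 1, 1, 1, 1])

```text
clock: 2.7
eef_pos: [568.4, -220.8, 88.9]
tool_rot: [-3.141, 0.01, 1.423]
force: [0.2, 0.2, -0.6]
width: 85.6
```

```bash
python3 go.py  569.5,-222.5,11,1.426;  python3 - <<'E'
from cell import vision
import cv2,numpy as np,pickle
p=vision.camera_params('wrist')
im,d=vision.get_image('wrist');cv2.imwrite('pics/w2.png',im);pickle.dump((p,d),open('pics/w2.pkl','wb'))
E
```

```text
clock 2.7 pos [ 568.4 -220.8   88.9] rot [-3.141  0.01   1.423] q [ 0.089  0.785  0.38   1.76  -0.417  0.676  0.549] F [ 0.2  0.2 -0.6] T [ 0.04 -0.04  0.02] w 85.6 toolz [-0.003 -0.009 -1.   ]
to (569.5, -222.5, 11.0, 1.426) slide [-0.8  1.4 77.9] turn -0.003
```

View pics/w2.png

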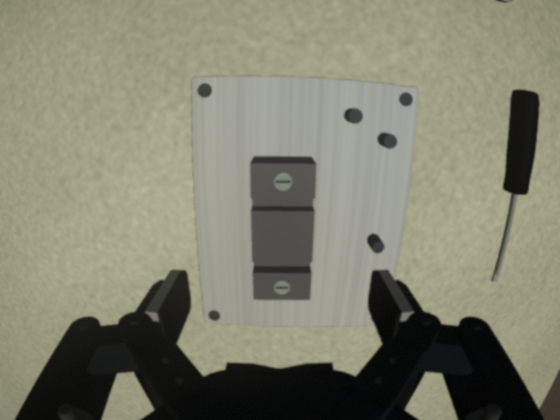

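Request:
play_rows(slide=[[0, 1, 30], [-1, 1, 55], [-1, 1, 70], [-1, 1, 78], [-1, 1, 78]], turn=[0, 0, 0, 0, 0], fingers=[1, 1, 1, 1, 1])

```text
clock: 3.38
eef_pos: [570.4, -223.4, 12.5]
tool_rot: [3.14, 0.011, 1.423]
force: [-0.2, -0.5, 0.1]
width: 85.6
```

Request:
play_rows(slide=[[0, 0, 0], [0, 0, 0], [0, 0, 0], [0, 0, 0], [0, 0, 0]], turn=[0, 0, 0, 0, 0], fingers=[0.7, 0.5, 0.3, 0.2, 0.2])

```text
clock: 4.0
eef_pos: [571.0, -223.7, 13.3]
tool_rot: [3.138, 0.011, 1.423]
force: [0.0, 0.6, 6.2]
width: 38.9
```

```bash
python3 go.py  569.5,-222.5,11,1.396
```

```text
clock 4.0 pos [ 571.  -223.7   13.3] rot [3.138 0.011 1.423] q [ 0.132  0.895  0.314  1.777 -0.468  0.538  0.593] F [0.  0.6 6.2] T [ 0.01  0.11 -0.01] w 38.9 toolz [ 0.001 -0.011 -1.   ]
to (569.5, -222.5, 11.0, 1.396) slide [ 1.  -1.7  2.3] turn 0.027
```

```bash
python3 go.py  616,-208,13.3,1.396 618,-205.5,13.3,1.396
```

```text
clock 4.0 pos [ 571.  -223.7   13.3] rot [3.138 0.011 1.423] q [ 0.132  0.895  0.314  1.777 -0.468  0.538  0.593] F [0.  0.6 6.2] T [ 0.01  0.11 -0.01] w 38.9 toolz [ 0.001 -0.011 -1.   ]
to (616.0, -208.0, 13.3, 1.396) slide [22.2 42.2 -0.1] turn 0.027
to (618.0, -205.5, 13.3, 1.396) slide [24.9 43.8 -0.1] turn 0.027
```

Request:
play_rows(slide=[[5, 10, 0], [10, 20, 0], [15, 28, 0], [19, 36, 0], [20, 39, 0]], turn=[0.01, 0.015, 0.02, 0.027, 0.027], fingers=[0.2, 0.2, 0.2, 0.2, 0.2])

```text
clock: 4.62
eef_pos: [612.8, -209.2, 13.3]
tool_rot: [3.139, 0.011, 1.397]
force: [-4.4, -0.5, 7.4]
width: 38.9
```

```bash
python3 go.py  618,-205.5,13.3,1.396 ;python3 - <<'E'
from cell import vision
import cv2,numpy as np,pickle
p=vision.camera_params('wrist')
im,d=vision.get_image('wrist');cv2.imwrite('pics/w3.png',im);pickle.dump((p,d),open('pics/w3.pkl','wb'))
E
```

```text
clock 4.62 pos [ 612.8 -209.2   13.3] rot [3.139 0.011 1.397] q [ 0.079  0.932  0.346  1.674 -0.473  0.614  0.512] F [-4.4 -0.5  7.4] T [-0.13  1.02 -0.01] w 38.9 toolz [ 0.001 -0.011 -1.   ]
to (618.0, -205.5, 13.3, 1.396) slide [ 4.5  4.5 -0. ] turn 0.001
```

View pics/w3.png

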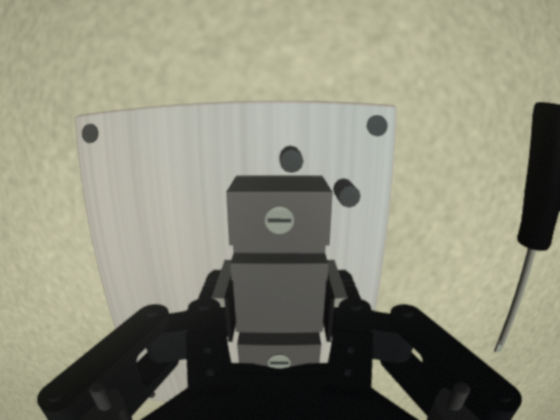

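Request:
play_rows(slide=[[1, 2, 0], [2, 3, 0], [3, 4, 0], [4, 5, 0], [4, 5, 0]], turn=[0, 0, 0, 0, 0], fingers=[0.2, 0.2, 0.2, 0.2, 0.2])

```text
clock: 5.3
eef_pos: [618.5, -206.5, 13.3]
tool_rot: [3.139, 0.011, 1.397]
force: [-2.7, -2.8, 5.0]
width: 38.8
```

```bash
python3 go.py  618,-205.5,13.3,1.396 
```

```text
clock 5.3 pos [ 618.5 -206.5   13.3] rot [3.139 0.011 1.397] q [ 0.072  0.937  0.35   1.661 -0.473  0.624  0.503] F [-2.7 -2.8  5. ] T [-0.47  0.76  0.06] w 38.8 toolz [ 0.001 -0.012 -1.   ]
to (618.0, -205.5, 13.3, 1.396) slide [ 0.9 -0.6 -0. ] turn 0.001
```

Request:
play_rows(slide=[[1, 1, 0], [2, 2, 0], [2, 2, 0]], turn=[0, 0, 0], fingers=[0.2, 0.2, 0.2])

```text
clock: 5.68
eef_pos: [618.5, -206.5, 13.3]
tool_rot: [-3.141, 0.013, 1.396]
force: [-7.3, -3.7, 6.8]
width: 39.0
```

```bash
python3 go.py  618,-205.5,13.3,1.396 
```

```text
clock 5.67 pos [ 618.5 -206.5   13.3] rot [-3.141  0.013  1.396] q [ 0.069  0.939  0.353  1.657 -0.471  0.629  0.499] F [-7.3 -3.7  6.8] T [-0.77  1.48  0.16] w 39.0 toolz [-0.003 -0.013 -1.   ]
to (618.0, -205.5, 13.3, 1.396) slide [ 0.9 -0.7  0. ] turn -0.0
```

```bash
python3 - <<'E'
from cell import vision
import cv2,numpy as np,pickle
p=vision.camera_params('wrist')
im,d=vision.get_image('wrist');pickle.dump((p,d),open('pics/w4.pkl','wb'))
a=cv2.resize(im[120:400,180:420],None,fx=2.1,fy=2.1,interpolation=cv2.INTER_CUBIC);cv2.imwrite('pics/w4c.png',cv2.convertScaleAbs(a,alpha=1.6,beta=10))
im,d=vision.get_image('side');cv2.imwrite('pics/s4.png',im)
a=cv2.resize(im[280:420,220:380],None,fx=4,fy=4,interpolation=cv2.INTER_CUBIC);cv2.imwrite('pics/s4c.png',cv2.convertScaleAbs(a,alpha=1.6,beta=10))
E
python3 go.py
```

```text
clock 5.78 pos [ 618.5 -206.5   13.4] rot [-3.141  0.013  1.396] q [ 0.069  0.939  0.353  1.657 -0.471  0.629  0.499] F [-7.8 -5.   6.8] T [-0.72  1.47  0.13] w 38.9 toolz [-0.003 -0.013 -1.   ]
```

View pics/w4c.png

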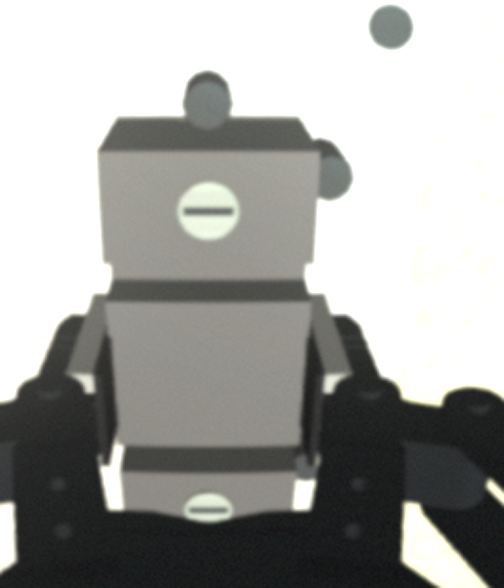

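View pics/s4c.png

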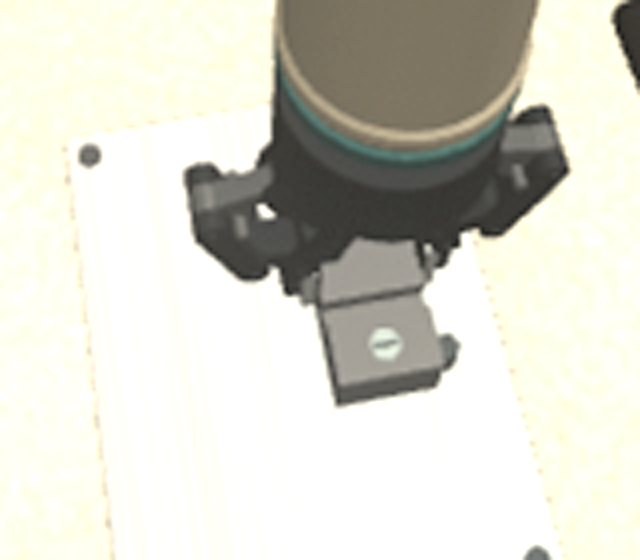

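Request:
play_rows(slide=[[2, 2, 0], [4, 4, 0], [5, 5, 0], [5, 5, 0]], turn=[0, 0, 0, 0], fingers=[0.2, 0.2, 0.2, 0.2])

```text
clock: 6.28
eef_pos: [618.6, -206.4, 13.5]
tool_rot: [-3.133, 0.017, 1.393]
force: [-14.2, -7.2, 12.3]
width: 38.9
```

```bash
python3 go.py  618,-205.5,13.3,1.396 
```

```text
clock 6.28 pos [ 618.6 -206.4   13.5] rot [-3.133  0.017  1.393] q [ 0.062  0.943  0.362  1.649 -0.466  0.642  0.489] F [-14.2  -7.2  12.3] T [-1.18  2.8   0.31] w 38.9 toolz [-0.012 -0.015 -1.   ]
to (618.0, -205.5, 13.3, 1.396) slide [ 0.8 -0.7  0.2] turn -0.003
```

Request:
play_rows(slide=[[0, 0, 0], [0, 0, 0], [0, 0, 0], [0, 0, 0]], turn=[0, 0, 0, 0], fingers=[0.2, 0.8, 0.8, 0.8])

```text
clock: 6.78
eef_pos: [619.1, -205.6, 13.2]
tool_rot: [-3.133, 0.017, 1.394]
force: [0.6, -0.3, 0.2]
width: 68.5
```

Request:
play_rows(slide=[[0, 0, -40], [0, 0, -80], [0, 0, -80], [0, 0, -80]], turn=[0, 0, 0, 0], fingers=[0.8, 0.8, 0.8, 0.8])

```text
clock: 7.28
eef_pos: [619.9, -203.8, 92.7]
tool_rot: [-3.132, 0.016, 1.395]
force: [0.2, -0.6, -0.8]
width: 68.5
```

```bash
python3 go.py;python3 - <<'E'
from cell import vision
import cv2,numpy as np,pickle
p=vision.camera_params('wrist')
im,d=vision.get_image('wrist');pickle.dump((p,d),open('pics/w5.pkl','wb'));cv2.imwrite('pics/w5.png',im)
a=cv2.resize(im[90:340,180:430],None,fx=2.4,fy=2.4,interpolation=cv2.INTER_CUBIC);cv2.imwrite('pics/w5c.png',cv2.convertScaleAbs(a,alpha=1.5,beta=10))
E
```

```text
clock 7.28 pos [ 619.9 -203.8   92.7] rot [-3.132  0.016  1.395] q [ 0.027  0.838  0.42   1.624 -0.421  0.778  0.451] F [ 0.2 -0.6 -0.8] T [ 0.03 -0.01 -0.03] w 68.5 toolz [-0.012 -0.014 -1.   ]
```

View pics/w5c.png

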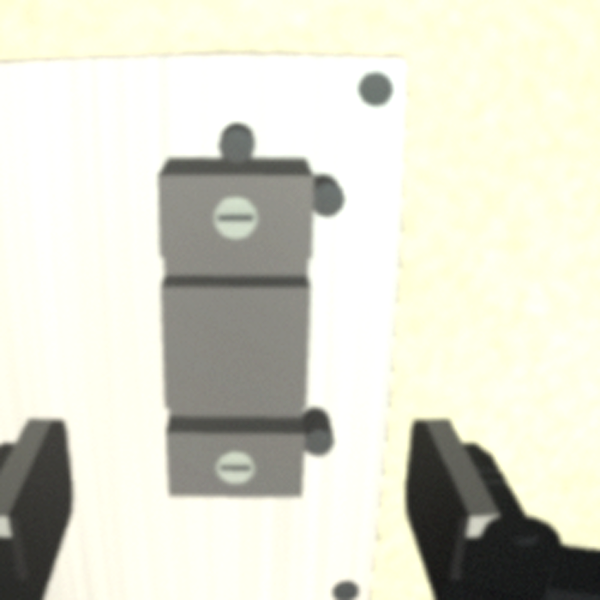

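```bash
python3 - <<'E'
from h import *
import pickle
def fit(L,W):
    L=np.array(L);W=np.array(W)
    a=L-L.mean(0);b=W-W.mean(0)
    th=np.arctan2((a[:,0]*b[:,1]-a[:,1]*b[:,0]).sum(),(a*b).sum())
    R=np.array([[np.cos(th),-np.sin(th)],[np.sin(th),np.cos(th)]])
    t=W.mean(0)-R@L.mean(0)
    return th,t,(L@R.T+t-W)
p,d=pickle.load(open('pics/w5.pkl','rb'))
W=lambda c,z:at_z(p,(c[0]+.5)/2.4-.5+180,(c[1]+.5)/2.4-.5+90,z,True)[:2]
th,t,r=fit([(20,48),(20,-48),(-20,-48),(-20,48)],[W(c,38) for c in [(313,175),(302,495),(169,495),(160,176)]]);print(th,t,r.round(1).tolist())
R=np.array([[np.cos(th),-np.sin(th)],[np.sin(th),np.cos(th)]])
im=cv2.imread('pics/w5.png')[90:340,180:430];im=cv2.convertScaleAbs(cv2.resize(im,None,fx=2.4,fy=2.4,interpolation=cv2.INTER_CUBIC),alpha=1.5,beta=10)
for q in [(25,38),(25,-38),(0,53)]:
    for z,c in((8,(0,0,255)),(24,(0,255,0))):
        w=[]
        for a in np.linspace(0,6.28,24):
            e=R@(np.array(q)+5*np.array([np.cos(a),np.sin(a)]))+t
            u=proj(p,[*e,z],True);w.append(((u+.5-[180,90])*2.4-.5))
        cv2.polylines(im,[np.array(w).round().astype(np.int32)],True,c,1)
for c in [(20,48),(20,-48),(-20,-48),(-20,48)]:
    u=(proj(p,[*(R@np.array(c)+t),38],True)+.5-[180,90])*2.4-.5; cv2.circle(im,tuple(int(k) for k in u.round()),3,(255,0,0),1)
cv2.imwrite('pics/w5o.png',im)
E
```

```text
-0.17941467613881737 [ 618.05341349 -206.02788755] [[0.3, -0.1], [0.1, -0.3], [0.0, 0.0], [-0.4, 0.4]]
```

View pics/w5o.png

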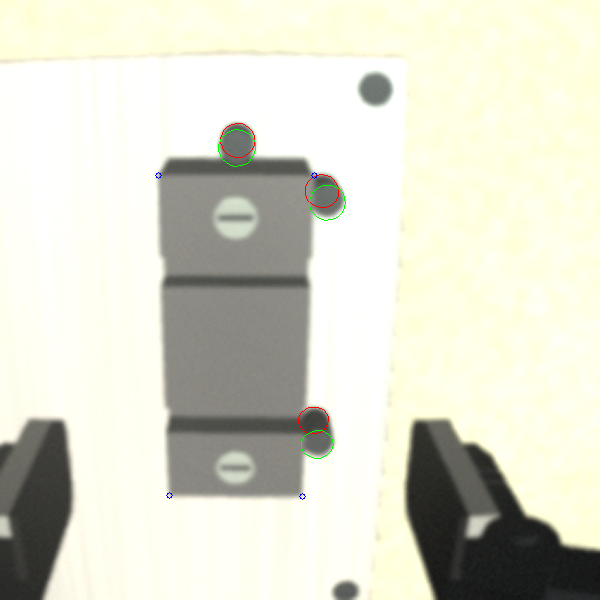

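```bash
python3 go.py 618.2,-206,12,1.393
```

```text
clock 7.33 pos [ 619.4 -203.7   92.1] rot [-3.131  0.016  1.395] q [ 0.027  0.839  0.419  1.624 -0.421  0.778  0.451] F [-0.3  1.2 -0.1] T [-0.    0.03 -0.  ] w 68.3 toolz [-0.013 -0.014 -1.   ]
to (618.2, -206.0, 12.0, 1.393) slide [-1.2  0.  80.2] turn 0.002
```

Request:
play_rows(slide=[[-1, 0, 35], [-1, 0, 60], [-1, 0, 74], [-1, 0, 80], [-1, 0, 80]], turn=[0, 0, 0, 0, 0], fingers=[0.8, 0.8, 0.8, 0.8, 0.8])

```text
clock: 7.95
eef_pos: [618.2, -205.9, 12.1]
tool_rot: [-3.131, 0.016, 1.395]
force: [0.9, -1.0, 0.5]
width: 68.5
```

Request:
play_rows(slide=[[0, 0, 0], [0, 0, 0], [0, 0, 0], [0, 0, 0], [0, 0, 0]], turn=[0, 0, 0, 0, 0], fingers=[0.2, 0.2, 0.2, 0.2, 0.2])

```text
clock: 8.57
eef_pos: [618.3, -206.0, 13.2]
tool_rot: [-3.132, 0.016, 1.395]
force: [-3.1, -0.4, 6.2]
width: 39.1
```

Request:
play_rows(slide=[[0, 0, -10], [0, 0, -40], [0, 0, -90], [0, 0, -130], [0, 0, -140]], turn=[0, 0, 0, 0, 0], fingers=[0.2, 0.2, 0.2, 0.2, 0.2])

```text
clock: 9.2
eef_pos: [621.8, -204.8, 156.6]
tool_rot: [-3.138, 0.017, 1.395]
force: [0.0, -0.1, -1.9]
width: 38.8
```

```bash
python3 go.py;python3 - <<'E'
from cell import vision
import cv2,numpy as np,pickle
p=vision.camera_params('wrist')
im,d=vision.get_image('wrist');pickle.dump((p,d),open('pics/w6.pkl','wb'));cv2.imwrite('pics/w6.png',im)
E
```

```text
clock 9.2 pos [ 621.8 -204.8  156.6] rot [-3.138  0.017  1.395] q [ 0.004  0.762  0.462  1.582 -0.384  0.891  0.423] F [ 0.  -0.1 -1.9] T [ 0.08 -0.   -0.02] w 38.8 toolz [-0.007 -0.016 -1.   ]
```

View pics/w6.png

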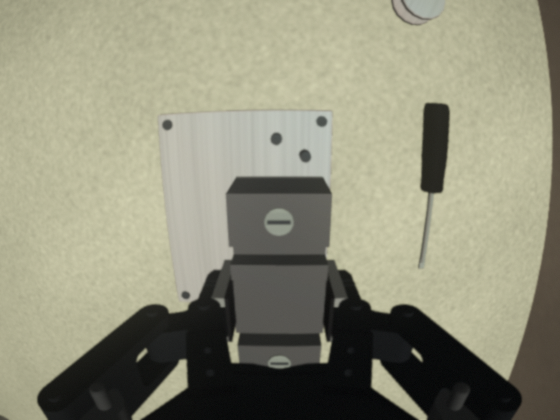

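```bash
python3 go.py 650,40,450,1.64 700,50,600,1.64
```

```text
clock 9.25 pos [ 621.4 -204.5  156.1] rot [-3.136  0.016  1.395] q [ 0.004  0.763  0.462  1.582 -0.384  0.892  0.423] F [ 0.5 -0.1 -2.7] T [ 0.03  0.02 -0.03] w 39.0 toolz [-0.008 -0.015 -1.   ]
to (650.0, 40.0, 450.0, 1.64) slide [ 240.9  -16.3 -297.8] turn -0.245
to (700.0, 50.0, 600.0, 1.64) slide [ 257.1   30.4 -448.3] turn -0.245
```

Request:
play_rows(slide=[[30, 0, -45], [65, 0, -90], [100, 0, -135], [135, 0, -180], [170, -5, -225]], turn=[-0.05, -0.1, -0.15, -0.2, -0.24], fingers=[0.2, 0.2, 0.2, 0.2, 0.2])

```text
clock: 9.88
eef_pos: [647.6, -31.2, 377.5]
tool_rot: [-3.129, 0.014, 1.636]
force: [0.9, 0.5, -3.0]
width: 38.9
```

```bash
python3 go.py 650,40,450,1.64 700,50,600,1.64
```

```text
clock 9.88 pos [647.6 -31.2 377.5] rot [-3.129  0.014  1.636] q [-0.27   0.562  0.488  1.298 -0.242  1.352  0.274] F [ 0.9  0.5 -3. ] T [ 0.01 -0.1   0.02] w 38.9 toolz [-0.011 -0.015 -1.   ]
to (650.0, 40.0, 450.0, 1.64) slide [ 69.9   6.1 -73.6] turn -0.004
to (700.0, 50.0, 600.0, 1.64) slide [  74.5   54.8 -224.3] turn -0.004
```

Request:
play_rows(slide=[[15, 10, -45], [30, 20, -90], [45, 30, -135], [60, 42, -180], [74, 55, -224]], turn=[0, 0, 0, 0, 0], fingers=[0.2, 0.2, 0.2, 0.2, 0.2])

```text
clock: 10.5
eef_pos: [691.2, 46.7, 579.8]
tool_rot: [3.142, 0.019, 1.635]
force: [1.2, 1.9, -4.2]
width: 38.6
```

```bash
python3 go.py 700,50,650
```

```text
clock 10.5 pos [691.2  46.7 579.8] rot [3.142 0.019 1.635] q [-0.174  0.66   0.212  0.515 -0.12   1.973  0.01 ] F [ 1.2  1.9 -4.2] T [ 0.14 -0.08  0.03] w 38.6 toolz [ 0.001 -0.019 -1.   ]
to (700.0, 50.0, 650.0, None) slide [  1.4   9.  -70.2] turn 0
```

Request:
play_rows(slide=[[0, 10, -15], [0, 20, -30], [0, 30, -45], [0, 30, -45]], turn=[0, 0, 0, 0], fingers=[0.2, 0.2, 0.2, 0.2])

```text
clock: 11.0
eef_pos: [698.9, 46.8, 595.3]
tool_rot: [3.102, 0.021, 1.633]
force: [1.0, -0.1, -2.5]
width: 39.0
```

```bash
python3 go.py
```

```text
clock 11.0 pos [698.9  46.8 595.3] rot [3.102 0.021 1.633] q [-0.166  0.662  0.193  0.465 -0.108  1.98   0.002] F [ 1.  -0.1 -2.5] T [ 0.07  0.03 -0.02] w 39.0 toolz [ 0.041 -0.018 -0.999]
```

Request:
play_rows(slide=[[0, 10, -40], [0, 15, -80], [0, 20, -120], [0, 20, -120], [0, 20, -120]], turn=[0, 0, 0, 0, 0], fingers=[0.2, 0.2, 0.2, 0.2, 0.2])

```text
clock: 11.62
eef_pos: [679.6, 52.7, 729.4]
tool_rot: [2.838, -0.005, 1.617]
force: [0.0, -0.4, -2.5]
width: 38.8
```

```bash
python3 go.py
```

```text
clock 11.62 pos [679.6  52.7 729.4] rot [ 2.838 -0.005  1.617] q [-0.286  0.569  0.782  0.359 -0.562  1.982  0.074] F [ 0.  -0.4 -2.5] T [-0.11  0.42 -0.08] w 38.8 toolz [ 0.299  0.018 -0.954]
```

```bash
python3 go.py 680,53,800 690,53,780
```

```text
clock 11.62 pos [679.6  52.7 729.4] rot [ 2.838 -0.005  1.617] q [-0.286  0.569  0.782  0.359 -0.562  1.982  0.074] F [ 0.  -0.4 -2.5] T [-0.11  0.42 -0.08] w 38.8 toolz [ 0.299  0.018 -0.954]
to (680.0, 53.0, 800.0, None) slide [  0.6  21.5 -67.3] turn 0
to (690.0, 53.0, 780.0, None) slide [  0.   25.1 -45.2] turn 0
```

Request:
play_rows(slide=[[0, 10, -30], [0, 20, -65], [0, 20, -65], [0, 20, -65]], turn=[0, 0, 0, 0], fingers=[0.2, 0.2, 0.2, 0.2])

```text
clock: 12.12
eef_pos: [659.8, 49.7, 762.4]
tool_rot: [2.795, -0.005, 1.615]
force: [-0.2, -0.8, -3.1]
width: 38.8
```

```bash
python3 go.py 680,53,860
```

```text
clock 12.12 pos [659.8  49.7 762.4] rot [ 2.795 -0.005  1.615] q [-0.184  0.498  0.244  0.323 -0.152  1.981 -0.03 ] F [-0.2 -0.8 -3.1] T [-0.03  0.5   0.01] w 38.8 toolz [ 0.339  0.02  -0.941]
to (680.0, 53.0, 860.0, None) slide [  2.9  52.2 -84.9] turn 0
```

Request:
play_rows(slide=[[0, 15, -30], [0, 35, -60], [0, 55, -85], [0, 55, -85], [0, 55, -85]], turn=[0, 0, 0, 0, 0], fingers=[0.2, 0.2, 0.2, 0.2, 0.2])

```text
clock: 12.75
eef_pos: [650.6, 47.7, 793.9]
tool_rot: [2.733, -0.007, 1.616]
force: [-0.1, -0.5, -3.0]
width: 39.4
```

```bash
python3 go.py 680,53,900
```

```text
clock 12.75 pos [650.6  47.7 793.9] rot [ 2.733 -0.007  1.616] q [-0.185  0.472  0.262  0.286 -0.166  1.981 -0.029] F [-0.1 -0.5 -3. ] T [-0.04  0.62 -0.04] w 39.4 toolz [ 0.397  0.024 -0.918]
to (680.0, 53.0, 900.0, None) slide [  4.7  69.3 -85.5] turn 0
```

Request:
play_rows(slide=[[0, 20, -40], [0, 40, -80], [0, 60, -110], [0, 60, -110], [0, 60, -110]], turn=[0, 0, 0, 0, 0], fingers=[0.2, 0.2, 0.2, 0.2, 0.2])

```text
clock: 13.38
eef_pos: [625.6, 44.7, 831.7]
tool_rot: [2.67, -0.008, 1.617]
force: [-0.6, 0.7, -2.7]
width: 38.9
```

```bash
python3 go.py 510,192,300
```

```text
clock 13.38 pos [625.6  44.7 831.7] rot [ 2.67  -0.008  1.617] q [-0.195  0.419  0.279  0.277 -0.171  1.98  -0.028] F [-0.6  0.7 -2.7] T [-0.02  0.7   0.01] w 38.9 toolz [ 0.453  0.028 -0.891]
to (510.0, 192.0, 300.0, None) slide [ 148.  -338.9  425.5] turn 0
```

```bash
python3 go.py 560,110,580 500,180,330
```

```text
clock 13.38 pos [625.6  44.7 831.7] rot [ 2.67  -0.008  1.617] q [-0.195  0.419  0.279  0.277 -0.171  1.98  -0.028] F [-0.6  0.7 -2.7] T [-0.02  0.7   0.01] w 38.9 toolz [ 0.453  0.028 -0.891]
to (560.0, 110.0, 580.0, None) slide [  66.2 -170.3  196.4] turn 0
to (500.0, 180.0, 330.0, None) slide [ 136.7 -334.6  393.9] turn 0
```

Request:
play_rows(slide=[[13, -34, 39], [26, -68, 78], [39, -102, 117], [52, -136, 156], [66, -170, 196]], turn=[0, 0, -0.01, -0.02, -0.02], fingers=[0.2, 0.2, 0.2, 0.2, 0.2])

```text
clock: 14.0
eef_pos: [560.3, 108.6, 584.4]
tool_rot: [2.671, 0.001, 1.636]
force: [-0.0, -0.5, -1.6]
width: 39.1
```

```bash
python3 go.py 505,180,350
```

```text
clock 14.0 pos [560.3 108.6 584.4] rot [2.671e+00 1.000e-03 1.636e+00] q [-0.572  0.052  0.285  1.517  0.097  1.117 -0.248] F [-0.  -0.5 -1.6] T [-0.02  0.56 -0.04] w 39.1 toolz [ 0.452  0.029 -0.891]
to (505.0, 180.0, 350.0, None) slide [  75.  -151.3  185.9] turn 0
```

Request:
play_rows(slide=[[15, -30, 37], [30, -60, 74], [45, -90, 111], [60, -120, 148], [75, -150, 185]], turn=[0, 0, 0, 0, 0], fingers=[0.2, 0.2, 0.2, 0.2, 0.2])

```text
clock: 14.62
eef_pos: [504.7, 180.4, 349.4]
tool_rot: [2.672, 0.0, 1.636]
force: [0.1, -0.9, -1.9]
width: 38.9
```

```bash
python3 go.py 508,188,240 514.7,192.3,172.3
```

```text
clock 14.62 pos [504.7 180.4 349.4] rot [2.672 0.    1.636] q [-0.718  0.142  0.217  2.074  0.335  0.525 -0.701] F [ 0.1 -0.9 -1.9] T [-0.07  0.67 -0.02] w 38.9 toolz [ 0.451  0.029 -0.892]
to (508.0, 188.0, 240.0, None) slide [  7.5 -46.1  99.3] turn 0
to (514.7, 192.3, 172.3, None) slide [ 11.3 -70.6 162.8] turn 0
```

Request:
play_rows(slide=[[2, -12, 25], [4, -24, 50], [6, -36, 75], [7, -46, 99], [7, -46, 99]], turn=[0, 0, 0, 0, 0], fingers=[0.2, 0.2, 0.2, 0.2, 0.2])

```text
clock: 15.25
eef_pos: [506.8, 187.1, 238.1]
tool_rot: [2.676, 0.003, 1.637]
force: [-0.2, -0.5, -2.1]
width: 39.1
```

```bash
python3 go.py 514.7,192.3,172.3;python3 - <<'E'
from cell import vision
import cv2,numpy as np,pickle
for n in('wrist','side'):
    p=vision.camera_params(n)
    im,d=vision.get_image(n);pickle.dump((p,d),open(f'pics/{n}7.pkl','wb'));cv2.imwrite(f'pics/{n}7.png',im)
E
```

```text
clock 15.25 pos [506.8 187.1 238.1] rot [2.676 0.003 1.637] q [-0.644  0.324  0.133  2.226  0.75   0.236 -1.161] F [-0.2 -0.5 -2.1] T [-0.08  0.66 -0.01] w 39.1 toolz [ 0.448  0.027 -0.894]
to (514.7, 192.3, 172.3, None) slide [  4.8 -22.2  62.5] turn 0
```

View pics/wrist7.png

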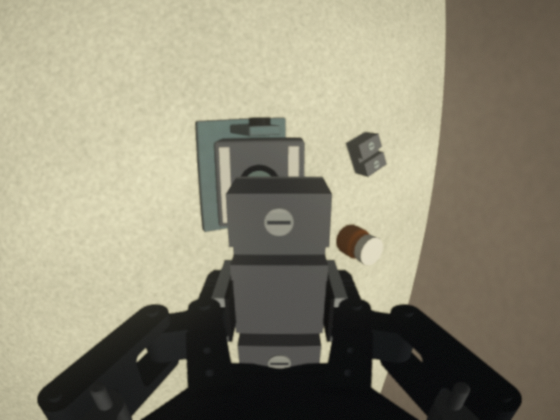

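View pics/side7.png

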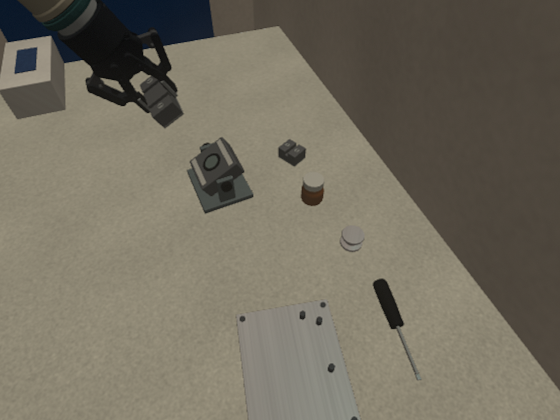

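Request:
play_rows(slide=[[1, -5, 12], [2, -10, 25], [3, -15, 37], [4, -20, 50], [4, -20, 50]], turn=[0, 0, 0, 0, 0], fingers=[0.2, 0.2, 0.2, 0.2, 0.2])

```text
clock: 15.98
eef_pos: [513.0, 191.3, 186.9]
tool_rot: [2.673, 0.001, 1.635]
force: [-0.8, 0.0, -2.4]
width: 39.1
```

```bash
python3 go.py 514.7,192.3,172.3,1.644
```

```text
clock 15.97 pos [513.  191.3 186.9] rot [2.673e+00 1.000e-03 1.635e+00] q [-0.494  0.431 -0.065  2.266  1.481  0.24  -1.909] F [-0.8  0.  -2.4] T [-0.05  0.72 -0.02] w 39.1 toolz [ 0.451  0.028 -0.892]
to (514.7, 192.3, 172.3, 1.644) slide [ 0.9 -5.  13.8] turn -0.008
```

Request:
play_rows(slide=[[0, -1, 4], [1, -3, 8], [1, -4, 12], [1, -5, 14], [1, -5, 14]], turn=[0, 0, 0, 0, 0], fingers=[0.2, 0.2, 0.2, 0.2, 0.2])

```text
clock: 16.6
eef_pos: [515.0, 192.5, 172.8]
tool_rot: [2.672, 0.001, 1.635]
force: [0.3, 0.3, -1.5]
width: 39.0
```

```bash
python3 go.py 514.7,192.3,172.3,1.644;python3 - <<'E'
from cell import vision
import cv2,numpy as np,pickle
for n in('wrist','side','top'):
    p=vision.camera_params(n)
    im,d=vision.get_image(n);pickle.dump((p,d),open(f'pics/{n}8.pkl','wb'));cv2.imwrite(f'pics/{n}8.png',im)
    if n=='side': a=cv2.convertScaleAbs(cv2.resize(im[50:230,80:280],None,fx=3.3,fy=3.3,interpolation=cv2.INTER_CUBIC),alpha=1.5,beta=10);cv2.imwrite('pics/side8c.png',a)
E
```

```text
clock 16.6 pos [515.  192.5 172.8] rot [2.672e+00 1.000e-03 1.635e+00] q [-0.483  0.464 -0.081  2.274  1.647  0.249 -2.079] F [ 0.3  0.3 -1.5] T [-0.03  0.67  0.03] w 39.0 toolz [ 0.452  0.028 -0.892]
to (514.7, 192.3, 172.3, 1.644) slide [-0.1 -0.5  0.2] turn -0.009
```

View pics/side8c.png

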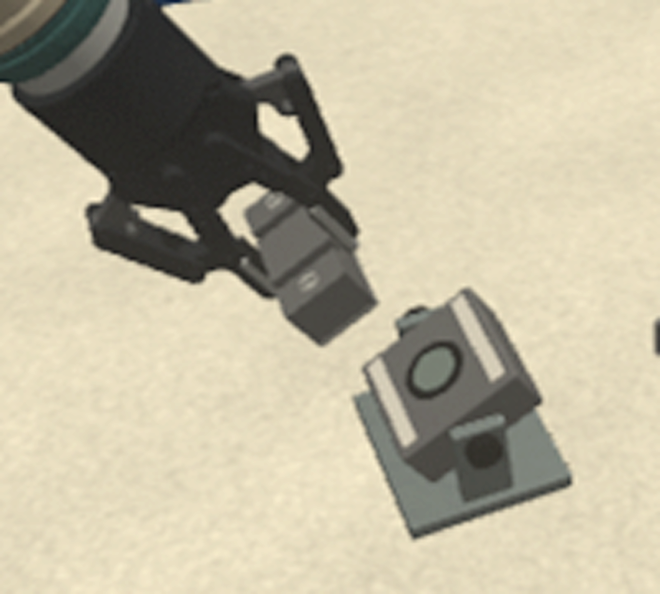

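View pics/wrist8.png

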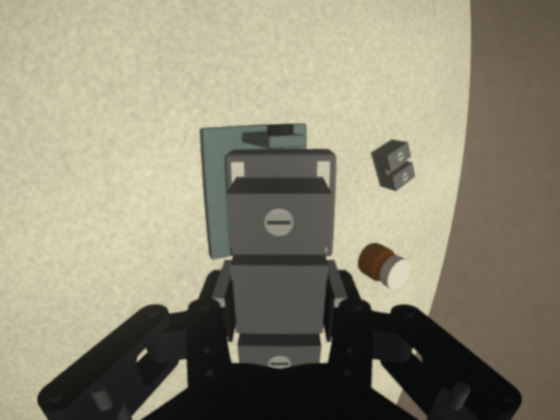

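View pics/top8.png

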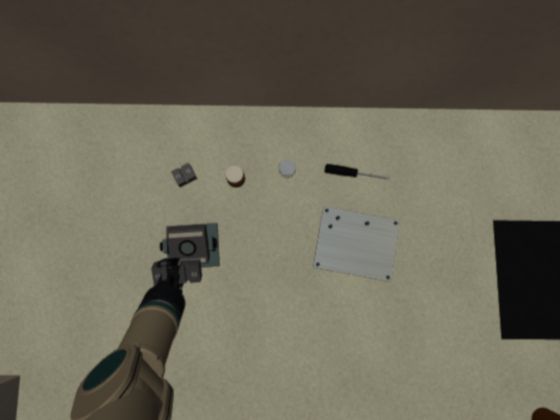

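```bash
python3 - <<'E'
from h import *
import pickle
z=np.array([-.462,-.034,.886]);z/=np.linalg.norm(z);y=np.array([-np.sin(.073),np.cos(.073),0]);y-=z*(y@z);y/=np.linalg.norm(y);x=np.cross(y,z)
c=np.array([510.2,192,181])
out=[]
for n,r in(('side',(85,170,135,215)),('top',(215,300,140,225))):
    p,d=pickle.load(open(f'pics/{n}8.pkl','rb'));im=cv2.imread(f'pics/{n}8.png')
    r0,r1,c0,c1=r;s=5
    a=cv2.convertScaleAbs(cv2.resize(im[r0:r1,c0:c1],None,fx=s,fy=s,interpolation=cv2.INTER_CUBIC),alpha=1.5,beta=10)
    for zz,col in((-15,(0,0,255)),(15,(0,255,0))):
        w=[(proj(p,c+x*i+y*j+z*zz)+.5-[c0,r0])*s-.5 for i,j in[(20,48),(20,-48),(-20,-48),(-20,48)]]
        cv2.polylines(a,[np.array(w).round().astype(np.int32)],True,col,1)
    out.append(a[:425,:400])
cv2.imwrite('pics/ov8.png',np.hstack(out))
E
```

```text
(no output)
```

View pics/ov8.png

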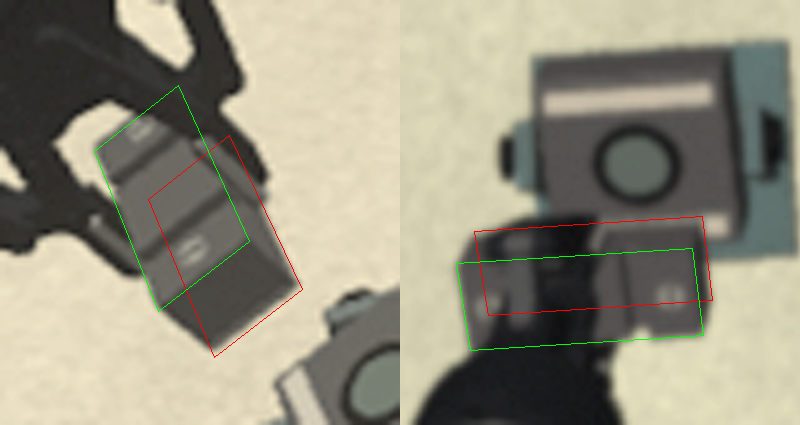

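Request:
play_rows(slide=[[0, 0, 0], [0, 0, 0], [0, 0, 0], [0, 0, 0]], turn=[0, 0, 0, 0], fingers=[0.2, 0.2, 0.2, 0.2])

```text
clock: 17.25
eef_pos: [514.9, 192.5, 172.5]
tool_rot: [2.672, 0.001, 1.635]
force: [-0.4, -0.2, -2.1]
width: 38.9
```

```bash
python3 go.py 514.7,192.3,172.3,1.644; python3 -c "
from cell import ctrl
print(ctrl.read_state()['qd'].round(3)); print(ctrl.finish_job())"; python3 go.py
```

```text
clock 17.25 pos [514.9 192.5 172.5] rot [2.672e+00 1.000e-03 1.635e+00] q [-0.483  0.464 -0.081  2.274  1.648  0.25  -2.08 ] F [-0.4 -0.2 -2.1] T [-0.07  0.72 -0.02] w 38.9 toolz [ 0.452  0.028 -0.892]
to (514.7, 192.3, 172.3, 1.644) slide [-0.2 -0.3  0.1] turn -0.008
[ 0.     0.001 -0.001  0.    -0.002 -0.002  0.001]
the job is handed in; nothing more can be done
None
the job is handed in; nothing more can be done
```

I seated the long block against all three pins, then picked it up and held it at the inspection camera. I handed the job in at about 17 s with the arm still; it gives no verdict.

**How:** I gripped the block, slid it into the pins, released it and checked it with the wrist camera. After regripping and lifting it, I tilted the tool by driving the wrist pitch joint to its limit high above the bench, because the moves cannot tilt the tool directly. I then carried the block to the view point at that tilt.

**Last checks:**
- **Seating:** the released block measured about 0.5 mm and 0.005 rad from the home I had estimated from the pins. Pin outlines predicted from the block's pose fell on the real pins, with the end pin about a pixel off.
- **Position at the end:** the arm's readings put the block's centre within about 1 mm of the measured view point. The calibration is good to about 2 mm.
- **Orientation at the end:** the tilt was 0.47 rad against the 0.48 measured for the camera head, and the long side was within about 0.01 rad of the light bars. A block outline drawn at that pose matched both the side and top images.
- **Grip and stillness:** the jaws read 38.9 mm on the 40 mm block, the joint speeds were near zero, and only the block's own weight showed on the wrist.
- **Other parts:** the top image shows the bystander parts and the camera where they were at the start. I judged that by eye rather than measuring it.

No check failed. The only disagreement was between the top and side cameras, by 3 to 4 mm sideways on the lens position; I used the middle, well inside the 15 mm allowed.

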